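# Nip up the masala mill's foot nut with a box spanner between the ribs

## Robot

A 6-joint arm with a two-finger parallel gripper is mounted at the origin on the work surface. World frame = base frame: x ahead of the robot, y to its left, z up, the work surface at z = 0. Lengths are in m, angles in degrees, forces in N, time in s.
With the tool pointing down it reaches from about 0.25 to 0.725 m from the base axis. Payload 9.7 kg.
Tool frame: the origin (TCP) lies midway between the tips of the shut fingers; the grasp point (between the pads) lies 19 mm behind it; z points along the fingers, y is the direction in which the jaws open and shut (so a half turn about z gives the same grasp; the last joint's range is limited). The gripper opens to 85 mm and grips with 20 to 120 N. Pads are 22 mm wide; open, the fingers measure 114 mm over their backs; the gripper's body (76 mm by 85 mm) begins 54 mm behind the grasp point. The pads swing forward as they close: fully open they stand 13 mm farther back than shut.
Start: joints at [-72.823, 4.979, 10.078, 95.1, 0, 90], TCP at [0.162, -0.525, 0.231] pointing down, gripper open.
Joint ranges: [-179.16, 179.16], [-48.56, 103.87], [-65.8, 70.77], [-126.05, 130.52], [-82.76, 87.17], [-180, 180]. Speed limits (degrees/s): [127.2, 127.2, 147.25, 180, 180, 180].

## Interface

Orientations are given as [roll, pitch, yaw] about the fixed x, y, z axes, in that order (R = Rz(yaw) Ry(pitch) Rx(roll)).
In Python, from workcell import get_obs, camera, get_calibration, job_done gives the robot as it stands.
- The arm moves only by the tool play_rows, never from a script. Its argument "commands" is text: rows parted by semicolons, each of 5 numbers parted by spaces: the opening, from 0 (shut) to 1 (fully open), then the shift along the world's x, y, z in mm, then the turn about the world's z in degrees. A call has 1 to 10 rows; each row is the pose to reach, as a shift and turn from the pose commanded when the call began; what a row does not reach only later rows make up. A row lasts 1/12 s, in which the tool goes at most 41.7 mm and 7.16 degrees, less where a joint would pass 70% of its speed; a pose out of reach is approached as far as the arm can. A call with a gripper value outside its range is refused whole. The fingers move at their own pace and stop on an object; "force" is the grip in N (left out, the last holds). Time passes only in rows, so rows that repeat a pose let the fingers close. It gives the time, the measured TCP pose, the force and the opening at its end, in the units of the state.
- get_obs(): the state, without advancing time (a new reading comes with each control period).
- camera(name): name is "side" or "top" or "wrist"; returns the picture (384x512x3 uint8, red, green, blue); there is no depth.
- get_calibration(name): a dict with "fx", "fy", "cx", "cy" (pixels), "eye" and "attitude" of the camera in the world; the wrist camera has in their place "mount" (4x4, takes a point from camera to tool coordinates, whose origin is the TCP and whose axes are the flange's). Camera axes: x right, y down, z forward; pixel columns grow to the right and rows downward; lengths in m; the calibration is good to about 2 mm. The wrist camera is an equidistant fisheye: a pixel r from the principal point sees the ray r / f radians off the axis. A picture is of the moment at which its call begins: read the wrist's pose just before it. get_calibration takes no time and is no camera call.
- job_done(): hands the job in, once; it reports no verdict.
The state is a dict: "time": time; "q": joint angles; "qd": joint speeds; "joint_efforts": joint torques, N m; "ee_pos": TCP position; "tcp_rot": TCP orientation; "wrist_force": force on the tool from outside, world axes, zero at the start; "torque": the same for the moment, N m; "opening": finger opening in m.
Only numpy, scipy, OpenCV 4.12 (cv2) and the standard library are available. Lean on these libraries where they do the work, as an engineer would, in place of code of your own. Each camera call takes 0.05 s, during which the arm holds its last target.

## Task

The hand mill on the trolley has a loose brass foot nut: with the blue-stemmed box spanner, screw it clockwise (seen from above) all the way until it goes solid and nip it up firmly, to about 0.5 N m, without straining it. The two ribs of the mill's foot leave the spanner's bar only a short swing, so at the end of each stroke ease off, lift the spanner clear, swing it back and reseat it fully on the nut rather than forcing the bar against a rib. When the nut is tight, stand the spanner upright again on the black rubber mat, let go of it, and leave everything else on the trolley where it is.

Things in the scene. Friction and masses are not known exactly. Their poses are not given: they have to be found in the camera images.
- mill: green hand-cranked masala mill, fixed; place and yaw vary. Origin: on the trolley surface under the nut's axis, z up. Flat foot 12 mm thick around the nut (x -115 to +50, y -90 to +75 mm). Its pillar, barrel, crank and hopper (to 330 mm high) stand at x 0, y +180 mm; nothing within 105 mm of the nut's axis is higher than 62 mm.
- ribs: two upright green ribs on the mill's foot, same origin and axes as mill. Plates 6 mm thick, tops 62 mm above the trolley, running radially 38 to 100 mm from the nut's axis, 54 degrees either side of the mill's -x. The seated spanner's bar must lie between them and can point at most 42 degrees either side of the mill's -x before it meets a rib; a touch is harmless, over 25 N is not.
- nut: brass hexagon nut, 36 mm across flats, 15.5 mm of full hexagon then chamfered at 45 degrees to 31 mm at 18 mm height, stud end 21 mm high, on a dark flange disc 54 mm in diameter that turns with it. Origin: on the axis at the foot of the hexagon, on the flange's top face, 17 mm above the trolley. x turns with the nut, square to a flat (red dash on top). It does not rise or sink.
- screw (a joint): angle in rad the nut has been screwed down, growing clockwise seen from above; the nut's yaw is the mill's yaw minus this value. It starts between 0.5 and 1.4 and goes solid somewhere between 3.05 and 3.25. It runs against about 0.12 N m of friction and stays where it is left. Once it is solid, a nip of 0.5 N m is right; under 0.4 N m is slack and past 0.7 N m strains it.
- spanner: loose steel box spanner, about 0.32 kg, upright on its mouth. Origin: centre of the mouth's rim, z up. Hexagon socket 38.4 mm across flats (7.5 degrees of play each way on the nut), flared to 43.6 mm in the lowest 5 mm, 24 mm deep, 58 mm wide outside; flats square to x and every 60 degrees on, so it fits the nut when their yaws differ by a multiple of 60 degrees.
- spanner_home (a point): point of the spanner at its mouth's centre, same place and axes as spanner. Fully home, the rim rests on the nut's flange and this point meets nut's origin. Lifted 26 mm from there the socket is off the nut and the bar passes over the ribs.
- spanner_stem (a point): point on the spanner's axis 78 mm above its mouth, the place to hold it: a blue square stem 22 x 22 mm, faces square to the spanner's x and y, that rises from 30 to 98 mm above the mouth.
- spanner_bar (a point): end of the spanner's steel bar, 10 mm thick, which sticks out along the spanner's +x to 100 mm from the axis, its centre 38 mm above the mouth.
- mat: round black rubber mat, 140 mm in diameter, 3 mm thick, fixed on the trolley. Origin: centre of its underside, on the trolley surface.
- dabba: closed round steel masala dabba, bystander, 175 mm in diameter, 80 mm high with its small lid knob; origin: centre of its underside.
- jar: clear plastic jar with blue twist cap, bystander, 76 mm in diameter, 115 mm high; origin: centre of its underside.
- tumbler_a: stainless tumbler, bystander, rim 72 mm in diameter, 95 mm high; origin: centre of its underside.
- tumbler_b: second stainless tumbler, same size, bystander; origin: centre of its underside.

How it is judged:
By the outcome, as a careful person would: the job done as asked, in the order asked, and still so for the second after the job is handed in, with the robot touching nothing.
It also fails if it takes over 72 s, if anything falls off the work surface, if the arm or the gripper's body presses on something with over 40 N, if the wrist force passes 120 N, or if a joint passes its speed limit or range.

## Working session

There is one attempt and no reset: what is moved stays moved. The work goes in short steps, Python scripts to look and compute and a tool call to move; the robot and the scene stay as the last step left them, time stands still between calls to the robot, and variables do not carry over. Pictures are saved under pics/ and viewed, and the job is handed in when it is done.

Besides the shell and the picture viewer there is one more tool, called after "Call:" as name(argument=value, ...), one argument or row to a line, values as JSON. play_rows: Moves the arm, as the interface text tells. Its arguments: {"type":"object","properties":{"commands":{"type":"string"},"force":{"type":"number"}},"required":["commands"]}

```bash
mkdir -p pics; ls; python3 - <<'E'
from workcell import *
import cv2
print(get_obs())
for n in ("side","top","wrist"):
    print(n,get_calibration(n))
    cv2.imwrite(f"pics/{n}0.png",camera(n)[:,:,::-1])
E
```

```text
pics
{'time': 0.0, 'q': array([-7.28221470e+01,  5.01067236e+00,  1.00334896e+01,  9.50992474e+01,
       -2.50555301e-03,  9.00006876e+01]), 'qd': array([-0.09520527, -0.17751186,  0.01154479, -0.02640649,  0.07050705,
        0.04073275]), 'joint_efforts': array([-2.34811268e-03, -5.20386815e+01,  4.64806116e+01,  1.59524189e-02,
       -2.63065874e-05, -1.10113252e-06]), 'ee_pos': array([ 0.16235547, -0.52524655,  0.23057854]), 'tcp_rot': array([-1.79923570e+02,  2.50646800e-03,  1.71771687e+01]), 'wrist_force': array([0.07150623, 0.84295608, 0.48874819]), 'torque': array([ 0.02827479, -0.00032565, -0.0363218 ]), 'opening': 0.08559003586316606}
side {'fx': 454.0588544779586, 'fy': 454.0588544779586, 'cx': 261.8944106580251, 'cy': 193.2988773512344, 'eye': array([ 0.5184578 , -0.80662116,  0.70951208]), 'attitude': array([-131.93018089,    0.85115412,   -5.45261486])}
top {'fx': 395.825463140286, 'fy': 395.825463140286, 'cx': 259.1046645818997, 'cy': 189.02317687766558, 'eye': array([ 0.49384385, -0.09447671,  1.07803718]), 'attitude': array([-174.74318373,   -1.63754037,  -91.03819437])}
wrist {'fx': 297.3186396354542, 'fy': 297.3186396354542, 'cx': 260.09015532958125, 'cy': 191.2124816291385, 'mount': array([[ 6.02977760e-04, -9.62746506e-01, -2.70404885e-01,
         6.87616627e-02],
       [ 9.99999288e-01,  3.02140597e-04,  1.15416749e-03,
        -3.62621209e-04],
       [-1.02947042e-03, -2.70405388e-01,  9.62746003e-01,
        -1.42219068e-01],
       [ 0.00000000e+00,  0.00000000e+00,  0.00000000e+00,
         1.00000000e+00]])}
```

View pics/side0.png

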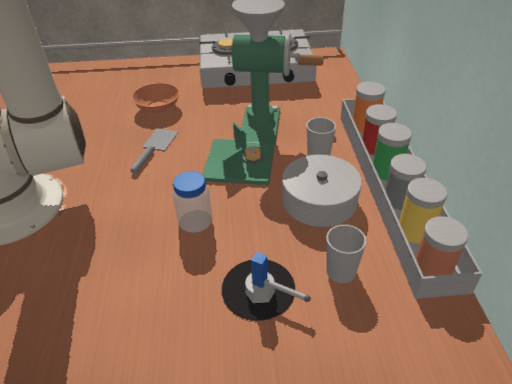

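View pics/top0.png

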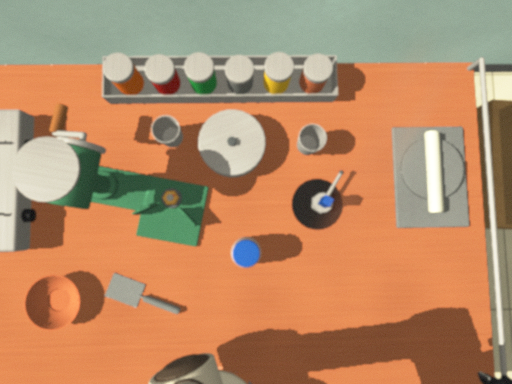

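View pics/wrist0.png

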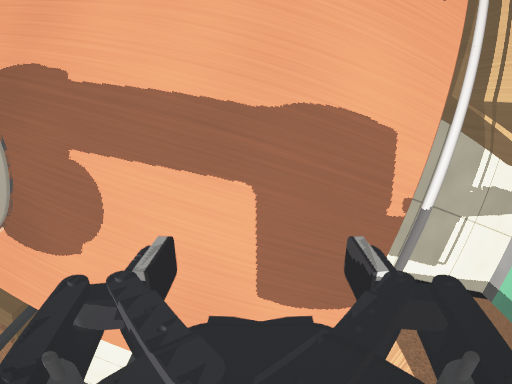

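```bash
cat > h.py <<'E'
import numpy as np, cv2
from scipy.spatial.transform import Rotation as Ro
from workcell import *
def rot(a): return Ro.from_euler('xyz',a,degrees=True).as_matrix()
def ray(n,u,v,pose=None):
    c=get_calibration(n)
    if n!='wrist':
        d=np.array([(u-c['cx'])/c['fx'],(v-c['cy'])/c['fy'],1.]); return np.array(c['eye']),rot(c['attitude'])@d
    a=np.array([u-c['cx'],v-c['cy']])/c['fx']; t=np.hypot(*a)
    d=np.array([*(a/max(t,1e-9)*np.sin(t)),np.cos(t)])
    M=c['mount'];p,R=pose
    return p+R@M[:3,3],R@M[:3,:3]@d
def onz(n,u,v,z,pose=None):
    e,d=ray(n,u,v,pose); return e+d*(z-e[2])/d[2]
def proj(n,P,pose=None):
    c=get_calibration(n); P=np.asarray(P,float)
    if n!='wrist':
        q=rot(c['attitude']).T@(P-c['eye']); return np.array([c['fx']*q[0]/q[2]+c['cx'],c['fy']*q[1]/q[2]+c['cy']])
    M=c['mount'];p,R=pose
    q=M[:3,:3].T@(R.T@(P-p)-M[:3,3]); r=np.hypot(q[0],q[1]); t=np.arctan2(r,q[2])
    return np.array([c['cx'],c['cy']])+c['fx']*t*q[:2]/r
def wpose():
    o=get_obs(); return np.array(o['ee_pos']),rot(o['tcp_rot'])
def tri(*rays):
    A=np.zeros((3,3));b=np.zeros(3)
    for e,d in rays:
        d=d/np.linalg.norm(d);Q=np.eye(3)-np.outer(d,d);A+=Q;b+=Q@e
    return np.linalg.solve(A,b)
def zoom(src,dst,x0,y0,w,h,k):
    im=cv2.imread(src)[y0:y0+h,x0:x0+w]; cv2.imwrite(dst,cv2.resize(im,None,fx=k,fy=k,interpolation=cv2.INTER_CUBIC))
E
python3 - <<'E'
from h import *
zoom('pics/top0.png','pics/top0_sp.png',280,160,80,80,7)
zoom('pics/side0.png','pics/side0_sp.png',215,245,110,75,7)
zoom('pics/top0.png','pics/top0_mill.png',120,160,100,90,7)
zoom('pics/side0.png','pics/side0_mill.png',195,100,90,90,6)
E
```

```text
(no output)
```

View pics/top0_sp.png

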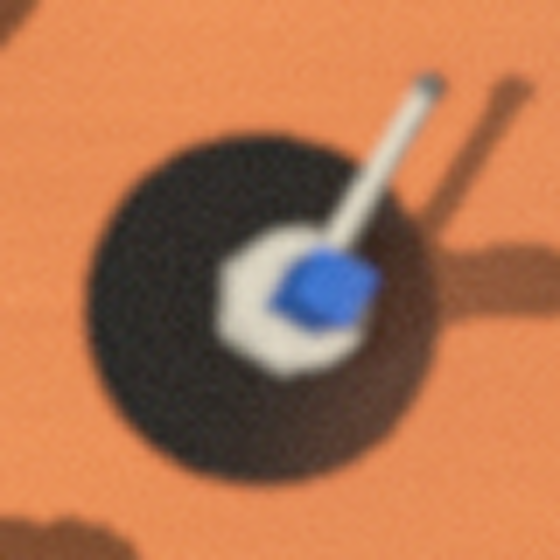

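View pics/side0_sp.png

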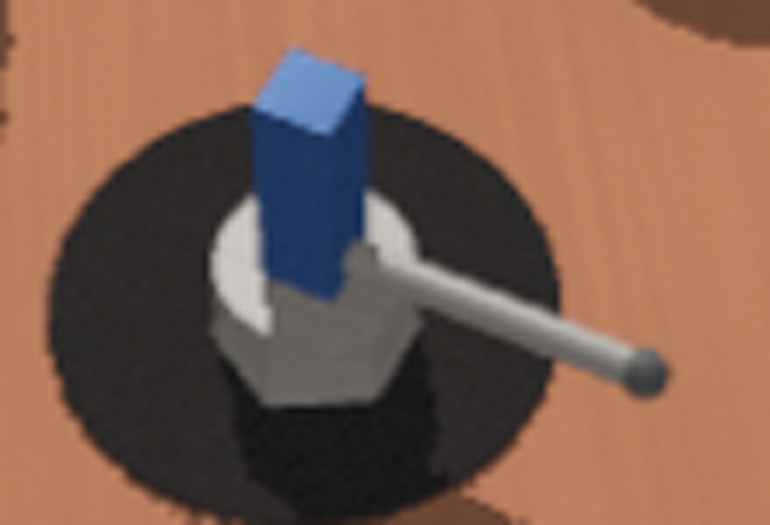

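View pics/top0_mill.png

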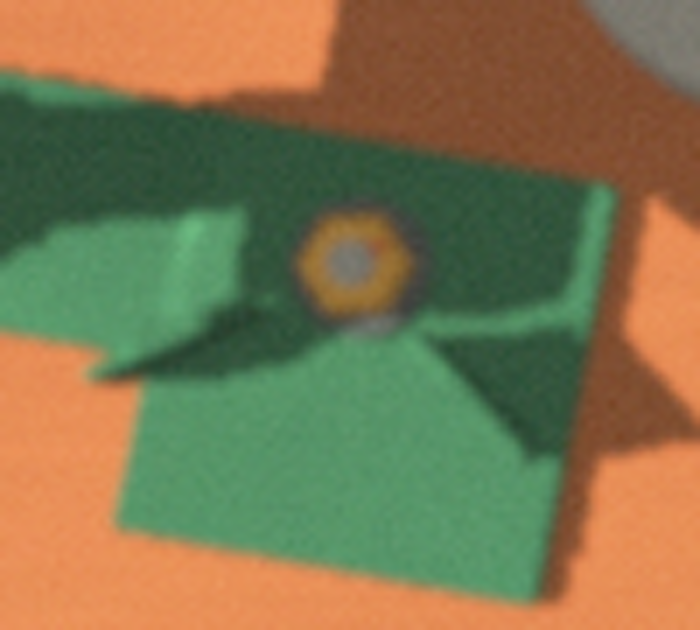

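View pics/side0_mill.png

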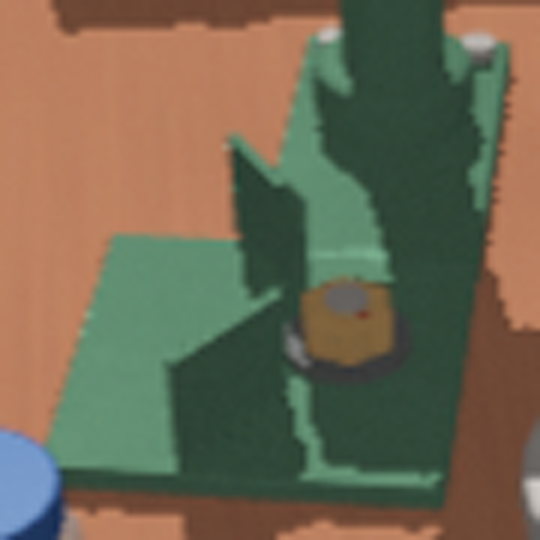

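```bash
python3 - <<'E'
from h import *
def z(n,X,Y,x0,y0,k): return n,x0+(X+.5)/k-.5,y0+(Y+.5)/k-.5
T=lambda X,Y:z('top',X,Y,280,160,7); S=lambda X,Y:z('side',X,Y,215,245,7)
TM=lambda X,Y:z('top',X,Y,120,160,7); SM=lambda X,Y:z('side',X,Y,195,100,6)
mm=lambda p:np.round(np.array(p)*1000,1)
print('bar tri',mm(tri(ray(*T(430,83)),ray(*S(645,373)))),'top',mm(onz(*T(430,83),.041)),'side',mm(onz(*S(645,373),.041)))
sc=[(297,48),(365,78),(328,135),(254,103)]
P=np.array([onz(*S(*c),.101) for c in sc]); print('stem corners',mm(P)); print(mm(P.mean(0)))
for i in range(4):
    d=P[(i+1)%4]-P[i]; print(np.linalg.norm(d)*1e3,np.degrees(np.arctan2(d[1],d[0])))
print('top stem',mm(onz(*T(335,282),.101)))
print('mat',mm(onz(*T(262,308),.003)), mm(onz(*S(304,312),.003)))
print('nut',mm(onz(*TM(351,262),.038)),mm(onz(*SM(347,298),.038)),mm(tri(ray(*TM(351,262)),ray(*SM(347,298)))))
a=onz(*TM(118,527),.012);b=onz(*TM(535,600),.012);c=onz(*TM(612,187),.012)
d=a-b;print('mill y axis ang',np.degrees(np.arctan2(d[1],d[0]))-90,np.linalg.norm(d)); d=c-b;print('mill x',np.degrees(np.arctan2(d[1],d[0])),np.linalg.norm(d))
a=onz(*SM(110,236),.012);b=onz(*SM(52,468),.012);c=onz(*SM(445,484),.012)
d=a-b;print('side mill y axis ang',np.degrees(np.arctan2(d[1],d[0]))-90,np.linalg.norm(d)); d=c-b;print('mill x',np.degrees(np.arctan2(d[1],d[0])),np.linalg.norm(d))
n=onz(*TM(351,262),.036);r=onz(*TM(378,241),.036);d=r-n;print('dash',np.degrees(np.arctan2(d[1],d[0])),mm(d))
n=onz(*SM(347,298),.038);r=onz(*SM(364,315),.035);d=r-n;print('dash side',np.degrees(np.arctan2(d[1],d[0])),mm(d))
E
```

```text
bar tri [ 632.1 -344.9   39.2] top [ 632.3 -344.5   41. ] side [ 631.3 -346.2   41. ]
stem corners [[ 550.8 -282.4  101. ]
 [ 566.7 -293.9  101. ]
 [ 555.9 -310.9  101. ]
 [ 538.7 -298.9  101. ]]
[ 553.  -296.5  101. ]
19.694904810643262 -35.900467011257824
20.167003740446226 -122.53133005719808
20.970605987456427 145.14534718061756
20.515085381345408 53.85649669495052
top stem [ 553.6 -293.4  101. ]
mat [ 549.9 -284.4    3. ] [ 549.8 -291.     3. ]
nut [571.7 108.5  38. ] [571.7 104.2  38. ] [572.  109.3  34.3]
mill y axis ang -10.976466890394775 0.16024733497040125
mill x -10.842672425651394 0.1600431564131611
side mill y axis ang -9.160586631240733 0.1602555491245634
mill x -10.056465089150477 0.15745816390017256
dash -52.40455189447545 [  7.7 -10.    0. ]
dash side -53.47295096955752 [ 6.3 -8.5 -3. ]
```

Call:
play_rows(
  commands="1 39 23 5 4; 1 78 46 10 8; 1 117 69 10 12; 1 156 92 10 16; 1 195 115 10 20; 1 234 138 10 24; 1 273 161 10 28; 1 312 184 10 32; 1 351 207 10 36; 1 391 230 10 39",
)

```text
time: 0.98
ee_pos: [0.5225, -0.3127, 0.2411]
tcp_rot: [-180.0, 0.0, 56.4]
wrist_force: [-0.4, -1.5, 0.3]
opening: 0.0854
```

Call:
play_rows(
  commands="1 0 0 0 0; 1 0 0 0 0; 1 0 0 0 0; 1 0 0 0 0",
)

```text
time: 1.32
ee_pos: [0.5203, -0.3149, 0.2414]
tcp_rot: [-180.0, 0.0, 56.1]
wrist_force: [0.4, 0.8, -0.1]
opening: 0.0854
```

```bash
python3 - <<'E'
from h import *
o=get_obs();print(o['time'],o['q'],o['ee_pos'],o['tcp_rot'],o['wrist_force'],o['torque'])
np.savez('pose1.npz',p=o['ee_pos'],r=o['tcp_rot'])
cv2.imwrite("pics/w1.png",camera('wrist')[:,:,::-1])
E
```

```text
1.3167 [-3.11787876e+01  1.35290520e+01  2.08842281e+01  9.73626219e+01
 -1.11298109e-02  9.27219439e+01] [ 0.52026174 -0.31488321  0.24136243] [-1.79993091e+02  1.14708440e-02  5.60992699e+01] [ 0.39252138  0.77182226 -0.09348618] [0.00053452 0.00979373 0.00164381]
```

View pics/w1.png

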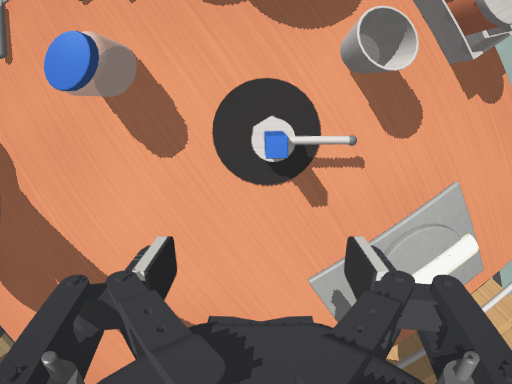

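```bash
python3 - <<'E'
from h import *
zoom('pics/w1.png','pics/w1z.png',205,70,160,120,5)
E
```

```text
(no output)
```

View pics/w1z.png

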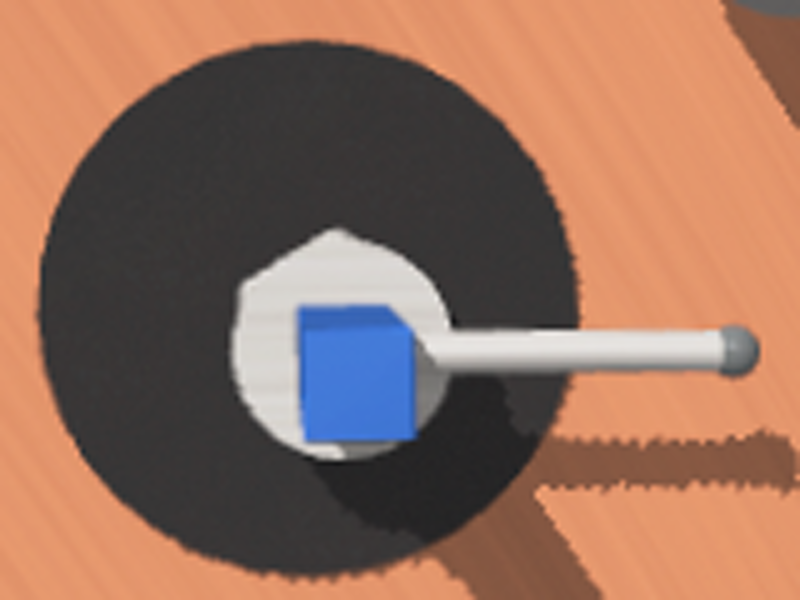

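```bash
python3 - <<'E'
from h import *
d=np.load('pose1.npz');pose=(d['p'],rot(d['r']))
W=lambda X,Y:('wrist',205+(X+.5)/5-.5,70+(Y+.5)/5-.5)
mm=lambda p:np.round(np.array(p)*1000,1)
P=np.array([onz(*W(*c),.101,pose) for c in [(303,327),(413,328),(415,440),(306,440)]])
print(mm(P),mm(P.mean(0)))
for i in range(4):
    e=P[(i+1)%4]-P[i]; print(np.linalg.norm(e)*1e3,np.degrees(np.arctan2(e[1],e[0])))
b=onz(*W(742,350),.041,pose); e=b-P.mean(0); print('bar',mm(b),np.degrees(np.arctan2(e[1],e[0])),np.hypot(e[0],e[1]))
M=[(310,42),(40,300),(578,310),(310,577)]
print('mat',[mm(onz(*W(*c),.003,pose)) for c in M])
E
```

```text
[[ 549.3 -280.5  101. ]
 [ 566.7 -292.2  101. ]
 [ 555.2 -310.6  101. ]
 [ 537.7 -299.   101. ]] [ 552.2 -295.6  101. ]
20.931774895639148 -34.00021544123783
21.69584247511582 -121.93815109288442
21.02039601405289 146.37665150162172
21.831041091942744 57.81754761572222
bar [ 632.4 -346.5   41. ] -32.399214951296464 0.09495133966461115
mat [array([ 588.2, -228.6,    3. ]), array([ 494.2, -244.5,    3. ]), array([ 608.1, -323.6,    3. ]), array([ 511. , -344.4,    3. ])]
```

Call:
play_rows(
  commands="1 25 377 10 0; 1 25 377 10 0; 1 25 377 10 0; 1 25 377 10 0; 1 25 377 10 0; 1 25 377 10 0; 1 25 377 10 0; 1 25 377 10 0; 1 25 377 10 0; 1 25 377 10 0",
)

```text
time: 2.2
ee_pos: [0.5457, 0.0672, 0.2517]
tcp_rot: [-180.0, -0.1, 56.3]
wrist_force: [-0.3, 0.6, 0.2]
opening: 0.0854
```

Call:
play_rows(
  commands="1 0 0 0 0; 1 0 0 0 0; 1 0 0 0 0",
)

```text
time: 2.45
ee_pos: [0.5459, 0.061, 0.2515]
tcp_rot: [180.0, -0.0, 56.1]
wrist_force: [-0.6, 1.0, -0.3]
opening: 0.0852
```

```bash
python3 - <<'E'
from h import *
o=get_obs();print(o['time'],o['q'],o['ee_pos'],o['tcp_rot'],o['wrist_force'],o['torque'])
np.savez('pose2.npz',p=o['ee_pos'],r=o['tcp_rot'])
cv2.imwrite("pics/w2.png",camera('wrist')[:,:,::-1])
print(proj('wrist',[.572,.107,.038],(o['ee_pos'],rot(o['tcp_rot']))))
E
```

```text
2.45 [ 6.38745169e+00  5.37717862e+00  1.27710751e+01  9.73765443e+01
 -1.40856531e-02  1.30332397e+02] [0.5459364  0.06104501 0.2515155 ] [ 1.79977656e+02 -4.93181229e-04  5.60550530e+01] [-0.57187253  0.98529177 -0.25732261] [-0.00222077  0.02928281  0.02927255]
[256.51169442 123.20425578]
```

View pics/w2.png

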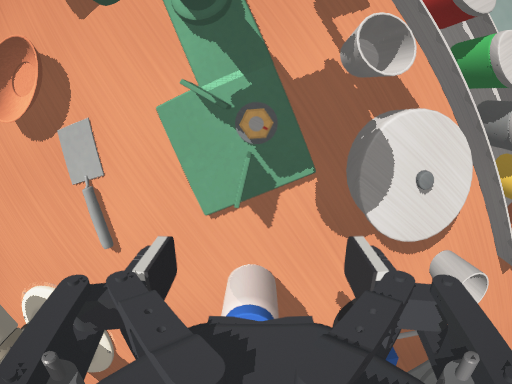

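```bash
python3 - <<'E'
from h import *
zoom('pics/w2.png','pics/w2z.png',155,65,165,155,4.8)
zoom('pics/w2.png','pics/w2n.png',230,95,56,56,10)
E
```

```text
(no output)
```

View pics/w2z.png

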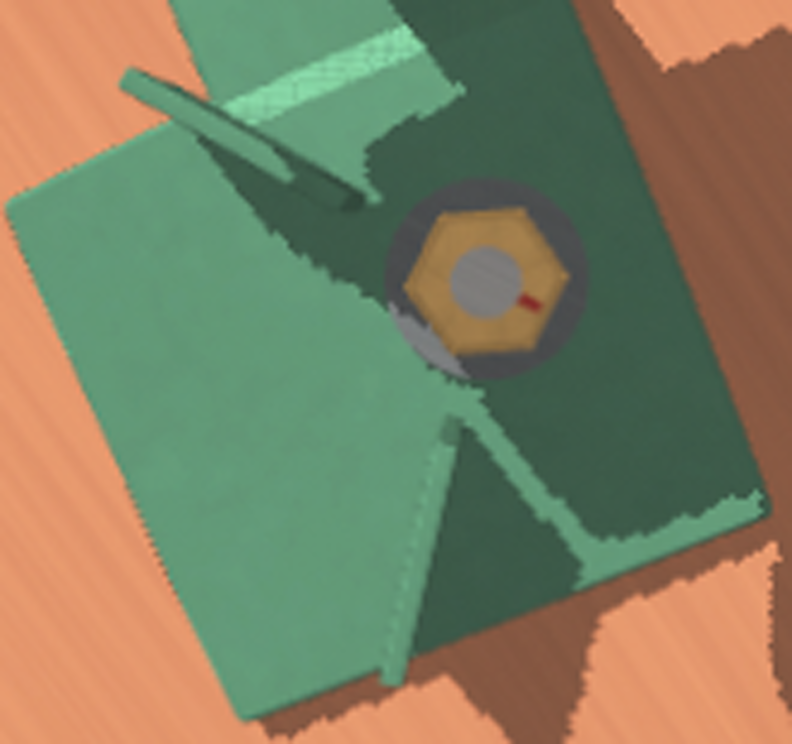

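View pics/w2n.png

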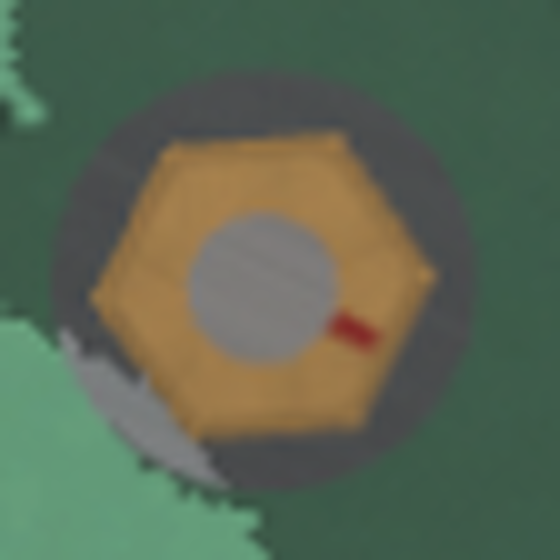

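```bash
python3 - <<'E'
from h import *
d=np.load('pose2.npz');pose=(d['p'],rot(d['r']))
N=lambda X,Y:('wrist',230+(X+.5)/10-.5,95+(Y+.5)/10-.5)
Z=lambda X,Y:('wrist',155+(X+.5)/4.8-.5,65+(Y+.5)/4.8-.5)
mm=lambda p:np.round(np.array(p)*1000,1)
print('stud',mm(onz(*N(262,287),.038,pose)))
C=np.array([onz(*N(*c),.0315,pose) for c in [(168,143),(343,133),(437,275),(363,427),(200,440),(92,295)]])
c=C.mean(0);print('hex',mm(c));e=C-c;print(np.degrees(np.arctan2(e[:,1],e[:,0])),np.linalg.norm(e,axis=1)*1e3)
a=np.degrees(np.arctan2(e[:,1],e[:,0]));ph=np.angle(np.exp(1j*np.radians(a*6)).mean(),deg=True)/6;print('corner phase mod60',ph,'flats',ph+30)
r=onz(*N(355,331),.0355,pose);q=onz(*N(262,287),.0355,pose);print('dash',np.degrees(np.arctan2(*(r-q)[1::-1])))
print('flange',mm(onz(*N(265,282),.017,pose)))
a=onz(*Z(8,208),.012,pose);b=onz(*Z(245,718),.012,pose);c=onz(*Z(768,512),.012,pose)
for x,y in((b,a),(b,c)): v=y-x;print(np.degrees(np.arctan2(v[1],v[0])),np.linalg.norm(v))
print(mm([a,b,c]))
# origin from corner b=(-115,-90)
th=np.radians(-10.7);R=np.array([[np.cos(th),-np.sin(th)],[np.sin(th),np.cos(th)]])
print(mm(b[:2]-R@[-.115,-.09]),mm(a[:2]-R@[-.115,.075]),mm(c[:2]-R@[.05,-.09]))
E
```

```text
stud [571.2 107.5  38. ]
hex [571.6 107.1  31.5]
[  90.4449541    29.85693032  -30.25612479  -90.03775419 -147.36679847
  148.90411453] [21.09990811 20.70494398 20.58571326 20.88587199 20.62357081 21.24573027]
corner phase mod60 -29.745720683080943 flats 0.2542793169190567
dash -59.43582893051291
flange [571.1 107.1  17. ]
78.84155036818427 0.15949231568482625
-11.636872389955872 0.15940591730360384
[[474.7 200.   12. ]
 [443.8  43.5  12. ]
 [600.   11.4  12. ]]
[573.5 110.6] [573.8 105. ] [567.5 109.1]
```

Call:
play_rows(
  commands="1 7 -357 0 1; 1 7 -357 0 1; 1 7 -357 0 1; 1 7 -357 0 1; 1 7 -357 0 1; 1 7 -357 0 1; 1 7 -357 0 1; 1 7 -357 0 1; 1 7 -357 0 1; 1 7 -357 0 1",
)

```text
time: 3.33
ee_pos: [0.5513, -0.3005, 0.2501]
tcp_rot: [-180.0, 0.1, 56.8]
wrist_force: [1.2, 0.1, -0.6]
opening: 0.0853
```

Call:
play_rows(
  commands="1 0 0 0 0; 1 0 0 -30 0; 1 0 0 -60 0; 1 0 0 -90 0; 1 0 0 -90 0; 1 0 0 -90 0",
)

```text
time: 3.83
ee_pos: [0.552, -0.2935, 0.1608]
tcp_rot: [-179.8, 0.0, 57.2]
wrist_force: [0.8, 0.1, -0.4]
opening: 0.0854
```

```bash
python3 - <<'E'
from h import *
o=get_obs();print(o['time'],o['q'],o['ee_pos'],o['tcp_rot'],o['wrist_force'],o['torque'])
np.savez('pose3.npz',p=o['ee_pos'],r=o['tcp_rot'])
cv2.imwrite("pics/w3.png",camera('wrist')[:,:,::-1])
pose=(o['ee_pos'],rot(o['tcp_rot']))
print(proj('wrist',[.5525,-.2955,.101],pose),proj('wrist',pose[0]*[1,1,0]+[0,0,.101],pose))
E
```

```text
3.8333 [-2.80060883e+01  1.47289509e+01  1.33705609e+01  8.87951491e+01
  4.36634075e-03  9.48144547e+01] [ 0.55197011 -0.29353835  0.16078791] [-1.79846636e+02  8.53549435e-03  5.71794626e+01] [ 0.76407426  0.11097944 -0.41565669] [-0.0208511  -0.0333311   0.02145808]
[262.24226723 209.15392542] [260.14511603 207.36023504]
```

View pics/w3.png

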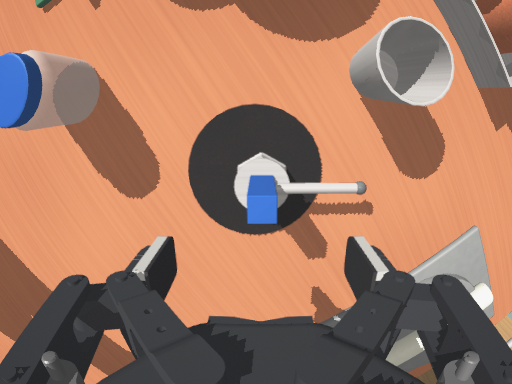

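Call:
play_rows(
  commands="1 1 -2 -25 0; 1 1 -2 -50 0; 1 1 -2 -75 0; 1 1 -2 -92 0; 1 1 -2 -98 0; 1 1 -2 -98 0; 1 1 -2 -98 0",
)

```text
time: 4.47
ee_pos: [0.555, -0.2967, 0.0657]
tcp_rot: [179.8, -0.0, 57.2]
wrist_force: [0.2, 0.0, 0.0]
opening: 0.0852
```

Call:
play_rows(
  commands="0 0 0 0 0; 0 0 0 0 0; 0 0 0 0 0; 0 0 0 0 0; 0 0 0 0 0; 0 0 0 0 0; 0 0 0 0 0; 0 0 0 0 0",
  force=80,
)

```text
time: 5.13
ee_pos: [0.554, -0.2963, 0.0635]
tcp_rot: [180.0, -0.0, 57.2]
wrist_force: [0.0, 0.2, 2.6]
opening: 0.0215
```

```bash
python3 - <<'E'
from h import *
o=get_obs();print(o['time'],o['ee_pos'],o['tcp_rot'],o['wrist_force'],o['torque'],o['opening'])
cv2.imwrite("pics/w4.png",camera('wrist')[:,:,::-1])
E
```

```text
5.1333 [ 0.55404605 -0.29629431  0.06346113] [ 1.79992837e+02 -2.29999136e-03  5.71749956e+01] [0.02202334 0.15904855 2.62456504] [0.11690194 0.11434017 0.03474369] 0.02149068693334898
```

View pics/w4.png

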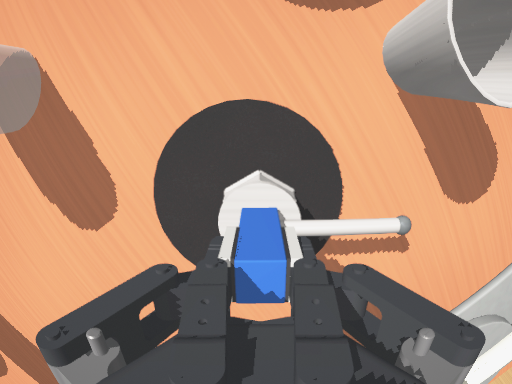

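Call:
play_rows(
  commands="0 0 0 20 0; 0 0 0 50 0; 0 0 0 85 5; 0 0 0 120 12; 0 0 0 150 19; 0 0 0 152 26; 0 0 15 152 33; 0 0 40 152 40; 0 0 75 152 47; 0 0 110 152 54",
)

```text
time: 6.02
ee_pos: [0.5536, -0.1856, 0.2144]
tcp_rot: [-179.9, -0.0, 111.4]
wrist_force: [0.8, 0.6, -1.9]
opening: 0.0211
```

Call:
play_rows(
  commands="0 2 35 0 7; 0 4 70 0 14; 0 6 105 0 21; 0 8 140 0 28; 0 10 175 0 35; 0 12 200 0 42; 0 14 220 0 49; 0 15 230 0 56; 0 15 235 0 63; 0 15 235 0 70",
)

```text
time: 6.85
ee_pos: [0.5688, 0.0501, 0.2146]
tcp_rot: [180.0, -0.1, -178.4]
wrist_force: [-0.7, -1.2, -2.3]
opening: 0.0214
```

Call:
play_rows(
  commands="0 0 0 0 7; 0 0 0 0 14; 0 0 0 0 21; 0 0 0 0 28; 0 0 0 0 35; 0 0 0 0 42; 0 0 0 0 49; 0 0 0 0 56; 0 0 0 0 63; 0 0 0 0 70",
)

```text
time: 7.68
ee_pos: [0.5688, 0.0487, 0.2147]
tcp_rot: [179.9, -0.0, -108.5]
wrist_force: [-0.1, 0.1, -3.1]
opening: 0.0211
```

```bash
python3 - <<'E'
from h import *
o=get_obs();print(o['time'],o['q'],o['ee_pos'],o['tcp_rot'],o['wrist_force'],o['torque'],o['opening'])
E
```

```text
7.6833 [ 4.89220768e+00  7.62256890e+00  1.11076830e+01  9.35455041e+01
 -2.52664192e-03 -6.66313551e+01] [0.56883966 0.04867622 0.21465865] [ 1.79945566e+02 -2.62727973e-02 -1.08476423e+02] [-0.06260323  0.13356771 -3.14650495] [-0.03612378  0.03909143  0.01718282] 0.02108504284247667
```

Call:
play_rows(
  commands="0 1 20 0 7; 0 2 45 0 14; 0 3 58 -10 17; 0 3 59 -40 17; 0 3 59 -70 17; 0 3 59 -90 17; 0 3 59 -97 17; 0 3 59 -97 17; 0 3 59 -97 17; 0 3 59 -97 17",
)

```text
time: 8.52
ee_pos: [0.5728, 0.1078, 0.1201]
tcp_rot: [-179.9, 0.0, -91.8]
wrist_force: [0.5, -0.1, -2.7]
opening: 0.0213
```

```bash
python3 - <<'E'
from h import *
o=get_obs();print(o['time'],o['ee_pos'],o['tcp_rot'],o['wrist_force'],o['torque'],o['opening'])
np.savez('pose5.npz',p=o['ee_pos'],r=o['tcp_rot'])
for n in ('side','wrist'): cv2.imwrite(f"pics/{n}5.png",camera(n)[:,:,::-1])
zoom('pics/side5.png','pics/side5z.png',195,80,100,100,6)
E
```

```text
8.5167 [0.57280783 0.10775301 0.12009514] [-1.79869908e+02  2.82317799e-02 -9.18329180e+01] [ 0.46700303 -0.13058766 -2.66615537] [-0.01065827 -0.03641748 -0.06457948] 0.021269476484238593
```

View pics/side5z.png

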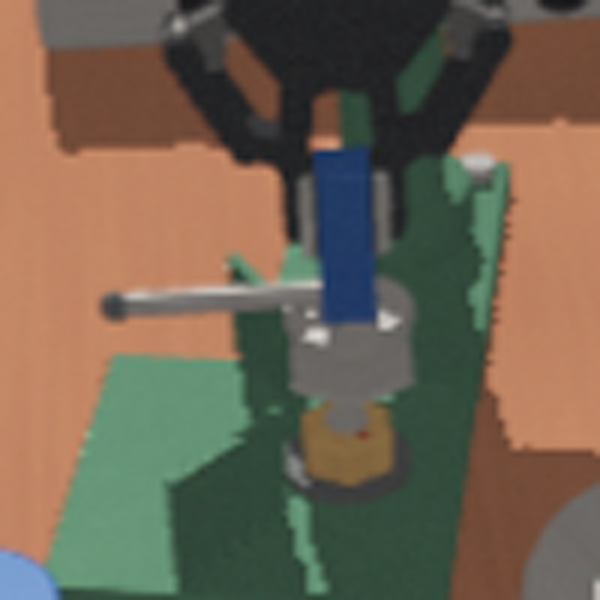

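View pics/wrist5.png

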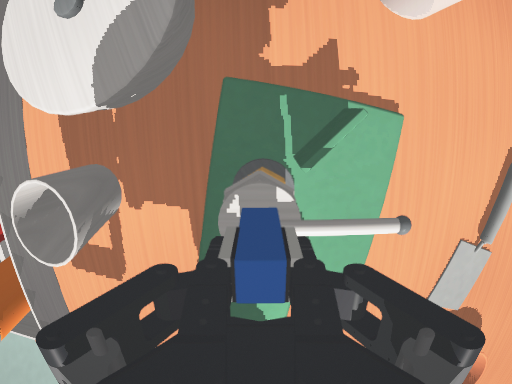

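Call:
play_rows(
  commands="0 0 0 -10 0; 0 0 0 -20 0; 0 0 0 -24 0; 0 0 0 -28 0; 0 0 0 -30 0; 0 0 0 -30 0",
)

```text
time: 9.12
ee_pos: [0.5714, 0.1074, 0.088]
tcp_rot: [179.9, -0.0, -91.8]
wrist_force: [-2.6, -1.7, -1.4]
opening: 0.021
```

```bash
cat > s.py <<'E'
from h import *
o=get_obs();f=lambda a:np.round(a,3)
print(round(o['time'],2),f(o['ee_pos']*1e3),f(o['tcp_rot']),'F',f(o['wrist_force']),'M',f(o['torque']),f(o['opening']*1e3),'tau',f(o['joint_efforts']))
E
python3 s.py
```

```text
9.12 [571.447 107.382  87.96 ] [ 1.7993e+02 -4.5000e-02 -9.1828e+01] F [-2.635 -1.667 -1.37 ] M [-0.497  0.691  0.025] 20.992 tau [ 8.3600e-01 -5.7693e+01  4.8933e+01 -1.5470e+00  4.9800e-01  1.4000e-02]
```

Call:
play_rows(
  commands="0 -0.5 -0.5 -2 0; 0 -0.5 -0.5 -4 0; 0 -0.5 -0.5 -6 0; 0 -0.5 -0.5 -8 0; 0 -0.5 -0.5 -8 0",
)

```text
time: 9.53
ee_pos: [0.5712, 0.107, 0.0796]
tcp_rot: [179.9, -0.0, -91.8]
wrist_force: [-3.1, -1.9, -3.2]
opening: 0.0214
```

```bash
python3 s.py
```

```text
9.53 [571.178 107.03   79.626] [ 1.79948e+02 -2.50000e-02 -9.18280e+01] F [-3.083 -1.921 -3.161] M [-0.609  0.973  0.054] 21.422 tau [ 9.7400e-01 -5.8268e+01  4.9807e+01 -1.9950e+00  5.9800e-01  4.2000e-02]
```

Call:
play_rows(
  commands="0 -1 -0.7 0 0; 0 -1 -0.7 -1 0; 0 -1 -0.7 -2 0; 0 -1 -0.7 -3 0; 0 -1 -0.7 -3 0",
)

```text
time: 9.95
ee_pos: [0.5709, 0.1067, 0.0776]
tcp_rot: [-179.9, 0.0, -91.8]
wrist_force: [-0.6, 1.2, -1.3]
opening: 0.0212
```

```bash
python3 s.py
```

```text
9.95 [570.9   106.706  77.552] [-1.79946e+02  2.70000e-02 -9.18190e+01] F [-0.627  1.175 -1.333] M [0.002 0.063 0.008] 21.194 tau [-1.1500e-01 -5.6620e+01  4.6931e+01 -2.3300e-01 -5.6000e-02  2.0000e-03]
```

Call:
play_rows(
  commands="0 0 0 -0.5 0; 0 0 0 -1 0; 0 0 0 -1 0",
)

```text
time: 10.2
ee_pos: [0.571, 0.1067, 0.0774]
tcp_rot: [-179.9, 0.0, -91.8]
wrist_force: [-1.0, 0.1, 5.6]
opening: 0.0211
```

```bash
python3 s.py
```

```text
10.2 [570.959 106.719  77.35 ] [-1.79913e+02  3.40000e-02 -9.18190e+01] F [-1.005  0.061  5.647] M [ 0.008  0.573 -0.01 ] 21.086 tau [-2.5300e-01 -5.3458e+01  4.4715e+01 -8.9900e-01 -1.6400e-01  5.0000e-03]
```

Call:
play_rows(
  commands="0 0 0 0 -3; 0 0 0 0 -6; 0 0 0 0 -9; 0 0 0 0 -12; 0 0 0 0 -15; 0 0 0 0 -15",
)

```text
time: 10.7
ee_pos: [0.5706, 0.1065, 0.0773]
tcp_rot: [-180.0, 0.0, -107.0]
wrist_force: [-2.2, -2.1, 6.9]
opening: 0.0215
```

```bash
python3 s.py
```

```text
10.7 [570.639 106.47   77.327] [-1.79953e+02  1.90000e-02 -1.07013e+02] F [-2.194 -2.052  6.934] M [-0.189  0.912  0.019] 21.474 tau [ 1.4500e-01 -5.3144e+01  4.5078e+01 -1.6060e+00 -5.0000e-03  8.8200e-01]
```

Call:
play_rows(
  commands="0 0 0 0 0; 0 0 0 0 0",
)

```text
time: 10.87
ee_pos: [0.5707, 0.1065, 0.0774]
tcp_rot: [-179.9, 0.0, -106.8]
wrist_force: [-2.7, -1.0, 6.2]
opening: 0.0211
```

```bash
python3 s.py; python3 - <<'E'
from h import *
for i in range(2): print(get_obs()['torque'],get_obs()['joint_efforts'][5])
cv2.imwrite("pics/w6.png",camera('wrist')[:,:,::-1])
E
python3 s.py
```

```text
10.87 [570.681 106.525  77.359] [-1.79949e+02  2.80000e-02 -1.06829e+02] F [-2.698 -1.04   6.249] M [-0.121  0.972 -0.011] 21.054 tau [ 1.8400e-01 -5.3108e+01  4.5073e+01 -1.6500e+00  2.6000e-02 -4.0000e-03]
[-0.12123333  0.97176192 -0.01124124] -0.004063176020281389
[-0.12123333  0.97176192 -0.01124124] -0.004063176020281389
10.92 [570.686 106.498  77.345] [-1.79949e+02  2.60000e-02 -1.06829e+02] F [-3.615 -0.276  6.119] M [-0.139  0.942  0.001] 21.282 tau [ 1.9200e-01 -5.3103e+01  4.5073e+01 -1.6530e+00  2.7000e-02 -1.8000e-02]
```

View pics/w6.png

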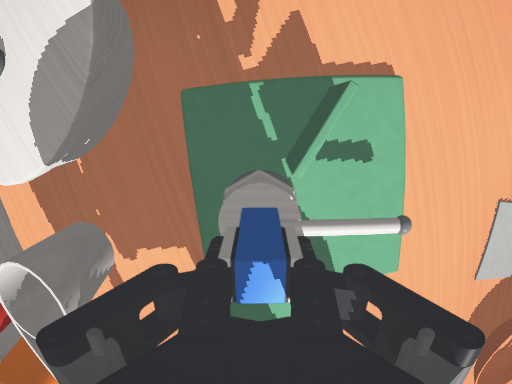

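Call:
play_rows(
  commands="0 -0.5 0 0 -4; 0 -0.5 0 0 -8; 0 -0.5 0 0 -12; 0 -0.5 0 0 -16; 0 -0.5 0 0 -20; 0 -0.5 0 0 -24",
)

```text
time: 11.42
ee_pos: [0.57, 0.1066, 0.0773]
tcp_rot: [-180.0, 0.0, -131.0]
wrist_force: [-4.3, -1.0, 8.2]
opening: 0.0213
```

```bash
python3 s.py
```

```text
11.42 [570.016 106.616  77.336] [-1.79987e+02  4.10000e-02 -1.31008e+02] F [-4.299 -1.022  8.165] M [0.022 1.176 0.088] 21.308 tau [ -0.371 -52.836  45.284  -2.038  -0.241  -1.253]
```

Call:
play_rows(
  commands="0 0 0 0 -3; 0 0 0 0 -6; 0 0 0 0 -8; 0 0 0 0 -8",
)

```text
time: 11.75
ee_pos: [0.57, 0.1067, 0.0773]
tcp_rot: [180.0, 0.0, -138.9]
wrist_force: [-3.5, 0.4, 7.3]
opening: 0.0214
```

```bash
python3 s.py
```

```text
11.75 [569.992 106.746  77.306] [ 1.79996e+02  4.90000e-02 -1.38940e+02] F [-3.474  0.445  7.278] M [ 0.129  1.028 -0.028] 21.365 tau [ -0.431 -52.986  45.19   -1.779  -0.372   0.653]
```

Call:
play_rows(
  commands="0 0 0 0 4; 0 0 0 0 7; 0 0 0 0 7; 0 0 0 8 7; 0 0 0 18 7; 0 0 0 28 7; 0 0 0 32 7; 0 0 0 32 7",
)

```text
time: 12.42
ee_pos: [0.5709, 0.1066, 0.1101]
tcp_rot: [-179.9, 0.1, -131.8]
wrist_force: [0.5, 0.7, -2.8]
opening: 0.021
```

```bash
python3 s.py; python3 - <<'E'
from h import *
for n in ('side','wrist'): cv2.imwrite(f"pics/{n}7.png",camera(n)[:,:,::-1])
zoom('pics/side7.png','pics/side7z.png',195,80,100,100,6)
E
```

```text
12.42 [570.877 106.591 110.127] [-1.79906e+02  1.14000e-01 -1.31835e+02] F [ 0.505  0.651 -2.769] M [-0.031  0.05  -0.022] 21.023 tau [ 9.0000e-03 -5.7323e+01  4.8230e+01  3.6500e-01  9.0000e-03  3.0000e-03]
```

View pics/side7z.png

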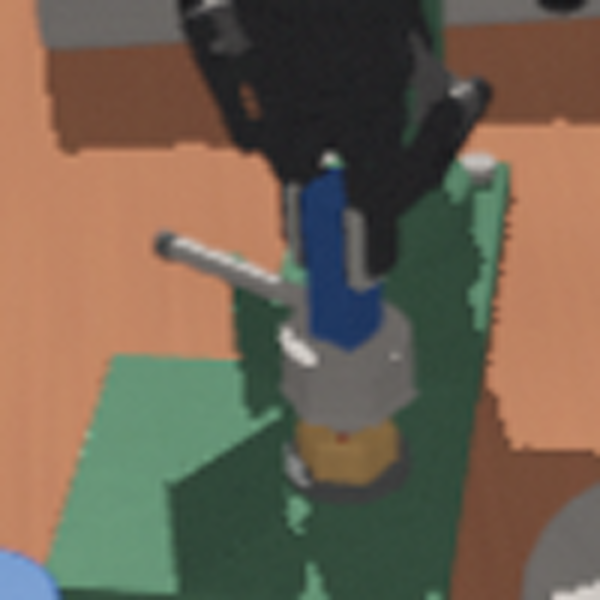

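View pics/wrist7.png

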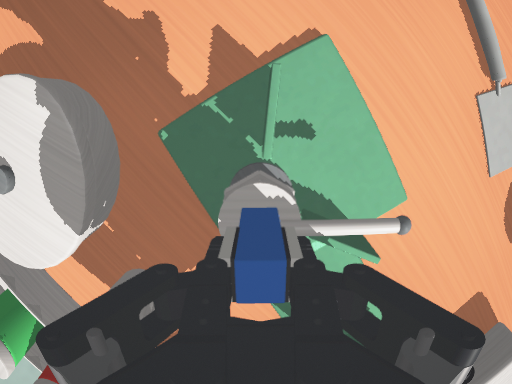

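Call:
play_rows(
  commands="0 0 0 0 7; 0 0 0 0 14; 0 0 0 0 21; 0 0 0 0 28; 0 0 0 0 35; 0 0 0 0 42; 0 0 0 0 49; 0 0 0 0 55; 0 0 0 0 60; 0 0 0 0 60",
)

```text
time: 13.35
ee_pos: [0.5697, 0.1064, 0.1076]
tcp_rot: [179.9, 0.0, -71.6]
wrist_force: [-0.3, 0.0, -2.3]
opening: 0.0214
```

Call:
play_rows(
  commands="0 0 0 -6 0; 0 0 0 -12 0; 0 0 0 -17 0; 0 0 0 -20 0; 0 0 0 -22 0; 0 0 0 -22 0",
)

```text
time: 13.85
ee_pos: [0.5697, 0.1064, 0.0855]
tcp_rot: [179.9, 0.0, -71.9]
wrist_force: [0.0, -0.1, -2.3]
opening: 0.0214
```

```bash
python3 s.py
```

```text
13.85 [569.702 106.449  85.544] [ 1.79944e+02  7.00000e-03 -7.18530e+01] F [ 0.003 -0.143 -2.273] M [ 0.011 -0.001  0.007] 21.363 tau [-1.0000e-03 -5.7853e+01  4.7975e+01 -1.3400e-01  1.0000e-03  1.5000e-02]
```

Already past the flare without side load; seat it.

Call:
play_rows(
  commands="0 0 0 -3 0; 0 0 0 -6 0; 0 0 0 -8 0; 0 0 0 -10 0; 0 0 0 -10 0",
)

```text
time: 14.27
ee_pos: [0.5702, 0.1065, 0.0774]
tcp_rot: [-179.9, -0.0, -71.8]
wrist_force: [-2.8, 0.1, 4.4]
opening: 0.021
```

```bash
python3 s.py
```

```text
14.27 [570.152 106.538  77.374] [-1.79941e+02 -8.00000e-03 -7.18250e+01] F [-2.786  0.129  4.408] M [-0.122  0.71   0.012] 20.957 tau [-2.1000e-02 -5.3782e+01  4.5401e+01 -1.2860e+00  4.0000e-03 -2.0000e-03]
```

Call:
play_rows(
  commands="0 0 0 0 -4; 0 0 0 0 -8; 0 0 0 0 -13; 0 0 0 0 -18; 0 0 0 0 -22; 0 0 0 0 -26; 0 0 0 0 -30; 0 0 0 0 -34",
)

```text
time: 14.93
ee_pos: [0.57, 0.1065, 0.0774]
tcp_rot: [-180.0, 0.0, -106.0]
wrist_force: [-4.2, -1.9, 5.6]
opening: 0.021
```

```bash
python3 s.py
```

```text
14.93 [569.996 106.495  77.351] [-1.79965e+02  1.70000e-02 -1.06015e+02] F [-4.244 -1.89   5.607] M [-0.062  1.054  0.127] 20.986 tau [ -0.188 -53.536  45.678  -1.812  -0.073  -1.253]
```

Call:
play_rows(
  commands="0 0 0 0 -4; 0 0 0 0 -8; 0 0 0 0 -13; 0 0 0 0 -18; 0 0 0 0 -22; 0 0 0 0 -26; 0 0 0 0 -30; 0 0 0 0 -33; 0 0 0 0 -33",
)

```text
time: 15.68
ee_pos: [0.5699, 0.1071, 0.0773]
tcp_rot: [180.0, 0.1, -139.0]
wrist_force: [-3.7, 2.3, 5.9]
opening: 0.0211
```

```bash
python3 s.py
```

```text
15.68 [569.898 107.057  77.334] [ 1.79961e+02  6.90000e-02 -1.38999e+02] F [-3.732  2.302  5.892] M [ 0.61   1.024 -0.048] 21.142 tau [ -1.378 -53.731  45.621  -1.522  -0.927   0.909]
```

Call:
play_rows(
  commands="0 0 0 0 4; 0 0 0 0 7; 0 0 0 0 7; 0 0 0 8 7; 0 0 0 18 7; 0 0 0 28 7; 0 0 0 32 7; 0 0 0 32 7; 0 0 0 32 14; 0 0 0 32 21",
)

```text
time: 16.52
ee_pos: [0.57, 0.1064, 0.1081]
tcp_rot: [180.0, -0.0, -117.6]
wrist_force: [-1.2, 0.6, -2.7]
opening: 0.0211
```

Call:
play_rows(
  commands="0 0 0 0 7; 0 0 0 0 14; 0 0 0 0 21; 0 0 0 0 28; 0 0 0 0 35; 0 0 0 0 42; 0 0 0 0 46; 0 0 0 0 46; 0 0 0 -10 46; 0 0 0 -17 46",
)

```text
time: 17.35
ee_pos: [0.57, 0.1065, 0.0903]
tcp_rot: [180.0, -0.0, -72.0]
wrist_force: [-0.1, 0.2, -2.4]
opening: 0.0215
```

```bash
python3 s.py
```

```text
17.35 [570.005 106.471  90.26 ] [ 1.79995e+02 -1.00000e-03 -7.19820e+01] F [-0.052  0.223 -2.354] M [-0.015  0.017 -0.018] 21.464 tau [-4.0000e-03 -5.9773e+01  5.0538e+01  4.4500e-01 -0.0000e+00 -3.5000e-02]
```

Call:
play_rows(
  commands="0 0 0 -4 0; 0 0 0 -8 0; 0 0 0 -12 0; 0 0 0 -14 0; 0 0 0 -15 0; 0 0 0 -15 0",
)

```text
time: 17.85
ee_pos: [0.57, 0.1065, 0.0773]
tcp_rot: [-180.0, -0.0, -71.8]
wrist_force: [-3.0, -1.6, 4.3]
opening: 0.0208
```

```bash
python3 s.py
```

```text
17.85 [569.957 106.49   77.341] [-1.79966e+02 -5.00000e-03 -7.18450e+01] F [-2.998 -1.614  4.298] M [-0.156  0.988 -0.01 ] 20.786 tau [-2.0000e-02 -5.3847e+01  4.5906e+01 -1.7840e+00  3.0000e-03 -8.0000e-03]
```

Call:
play_rows(
  commands="0 0 0 0 -4; 0 0 0 0 -8; 0 0 0 0 -12; 0 0 0 0 -16; 0 0 0 0 -20; 0 0 0 0 -23; 0 0 0 0 -25; 0 0 0 0 -26",
)

```text
time: 18.52
ee_pos: [0.5701, 0.1064, 0.0774]
tcp_rot: [-179.9, 0.0, -98.0]
wrist_force: [-1.5, -0.6, 5.0]
opening: 0.0209
```

```bash
python3 s.py
```

```text
18.52 [570.086 106.415  77.381] [-1.7995e+02  6.0000e-03 -9.7959e+01] F [-1.451 -0.62   4.967] M [-0.318  0.912  0.118] 20.887 tau [  0.166 -53.829  45.793  -1.647   0.151   0.163]
```

Call:
play_rows(
  commands="0 0 0 0 -0.7; 0 0 0 0 -1.3; 0 0 0 0 -2",
)

```text
time: 18.77
ee_pos: [0.5701, 0.1065, 0.0774]
tcp_rot: [-180.0, 0.0, -99.9]
wrist_force: [-2.9, -1.1, 5.1]
opening: 0.0209
```

```bash
python3 s.py
```

```text
18.77 [570.085 106.471  77.368] [-1.79952e+02  1.00000e-02 -9.98640e+01] F [-2.944 -1.06   5.078] M [-0.219  0.932  0.086] 20.934 tau [  0.112 -53.835  45.816  -1.669   0.107  -0.142]
```

Call:
play_rows(
  commands="0 0 0 0 -0.7; 0 0 0 0 -1.3; 0 0 0 0 -2",
)

```text
time: 19.02
ee_pos: [0.57, 0.1065, 0.0774]
tcp_rot: [-180.0, 0.0, -101.9]
wrist_force: [-2.9, -0.8, 5.8]
opening: 0.0211
```

```bash
python3 s.py
```

```text
19.02 [570.038 106.476  77.352] [-1.79958e+02  1.10000e-02 -1.01865e+02] F [-2.868 -0.753  5.825] M [-0.258  0.938  0.161] 21.112 tau [ 3.7000e-02 -5.3816e+01  4.5836e+01 -1.7090e+00  6.0000e-02 -1.4400e-01]
```

Call:
play_rows(
  commands="0 0 0 0 -0.5; 0 0 0 0 -1; 0 0 0 0 -1.5",
)

```text
time: 19.27
ee_pos: [0.57, 0.1065, 0.0773]
tcp_rot: [-180.0, 0.0, -103.4]
wrist_force: [-2.4, -1.6, 5.2]
opening: 0.0212
```

```bash
python3 s.py
```

```text
19.27 [570.022 106.468  77.347] [-1.79962e+02  1.20000e-02 -1.03361e+02] F [-2.378 -1.649  5.195] M [-0.195  0.963  0.138] 21.187 tau [-1.7000e-02 -5.3801e+01  4.5849e+01 -1.7360e+00  2.8000e-02 -4.9000e-02]
```

Call:
play_rows(
  commands="0 0 0 0 -0.5; 0 0 0 0 -1",
)

```text
time: 19.43
ee_pos: [0.57, 0.1065, 0.0773]
tcp_rot: [-180.0, 0.0, -104.4]
wrist_force: [-3.1, -1.1, 4.6]
opening: 0.0211
```

```bash
python3 s.py
```

```text
19.43 [570.    106.494  77.337] [-1.79965e+02  1.60000e-02 -1.04361e+02] F [-3.095 -1.081  4.61 ] M [-0.166  0.992  0.133] 21.13 tau [-5.6000e-02 -5.3793e+01  4.5857e+01 -1.7540e+00  4.0000e-03 -5.0000e-02]
```

Call:
play_rows(
  commands="0 0 0 0 -0.5; 0 0 0 0 -1",
)

```text
time: 19.6
ee_pos: [0.57, 0.1065, 0.0774]
tcp_rot: [-180.0, 0.0, -105.4]
wrist_force: [-2.8, -1.0, 6.0]
opening: 0.0209
```

```bash
python3 s.py
```

```text
19.6 [570.001 106.511  77.375] [-1.79963e+02  1.80000e-02 -1.05360e+02] F [-2.806 -0.985  6.015] M [-0.143  1.038  0.104] 20.882 tau [-9.4000e-02 -5.3784e+01  4.5867e+01 -1.7710e+00 -2.0000e-02 -5.0000e-02]
```

Call:
play_rows(
  commands="0 0 0 0 -0.5; 0 0 0 0 -1",
)

```text
time: 19.77
ee_pos: [0.57, 0.1065, 0.0773]
tcp_rot: [-180.0, 0.0, -106.4]
wrist_force: [-2.9, -0.8, 4.7]
opening: 0.021
```

```bash
python3 s.py
```

```text
19.77 [569.961 106.534  77.345] [-1.79968e+02  1.70000e-02 -1.06358e+02] F [-2.91  -0.828  4.749] M [-0.162  1.035  0.159] 21.044 tau [-1.3300e-01 -5.3776e+01  4.5876e+01 -1.7870e+00 -4.5000e-02 -5.0000e-02]
```

Call:
play_rows(
  commands="0 0 0 0 -0.5; 0 0 0 0 -1",
)

```text
time: 19.93
ee_pos: [0.57, 0.1066, 0.0773]
tcp_rot: [-180.0, 0.0, -107.4]
wrist_force: [-3.4, -0.1, 5.5]
opening: 0.0214
```

```bash
python3 s.py
```

```text
19.93 [569.96  106.555  77.339] [-1.79971e+02  2.20000e-02 -1.07357e+02] F [-3.412 -0.134  5.548] M [-0.166  1.037  0.169] 21.354 tau [-1.7800e-01 -5.3769e+01  4.5884e+01 -1.8030e+00 -7.0000e-02 -5.0000e-02]
```

Call:
play_rows(
  commands="0 0 0 0 -0.5; 0 0 0 0 -1",
)

```text
time: 20.1
ee_pos: [0.57, 0.1065, 0.0773]
tcp_rot: [-180.0, 0.0, -108.4]
wrist_force: [-4.0, -1.0, 5.7]
opening: 0.021
```

```bash
python3 s.py
```

```text
20.1 [569.967 106.549  77.335] [-1.79970e+02  2.30000e-02 -1.08357e+02] F [-4.028 -0.981  5.681] M [-0.112  1.021  0.141] 21.0 tau [-2.1500e-01 -5.3761e+01  4.5892e+01 -1.8180e+00 -9.5000e-02 -5.0000e-02]
```

Call:
play_rows(
  commands="0 0 0 0 -0.5; 0 0 0 0 -1",
)

```text
time: 20.27
ee_pos: [0.57, 0.1066, 0.0774]
tcp_rot: [-180.0, 0.0, -109.4]
wrist_force: [-3.7, -0.1, 6.1]
opening: 0.0212
```

```bash
python3 s.py
```

```text
20.27 [569.967 106.595  77.369] [-1.79971e+02  2.60000e-02 -1.09355e+02] F [-3.678 -0.084  6.094] M [-0.139  1.089  0.118] 21.202 tau [-2.5600e-01 -5.3754e+01  4.5900e+01 -1.8330e+00 -1.2000e-01 -5.0000e-02]
```

Call:
play_rows(
  commands="0 0 0 0 -0.5; 0 0 0 0 -1",
)

```text
time: 20.43
ee_pos: [0.5699, 0.1066, 0.0773]
tcp_rot: [-180.0, 0.0, -110.3]
wrist_force: [-4.9, 0.9, 6.2]
opening: 0.0213
```

```bash
python3 s.py
```

```text
20.43 [569.93  106.606  77.326] [-1.79979e+02  2.70000e-02 -1.10345e+02] F [-4.864  0.884  6.245] M [0.068 1.032 0.348] 21.31 tau [ -0.618 -53.784  45.89   -1.793  -0.212   0.159]
```

Call:
play_rows(
  commands="0 0 0 0 0",
)

```text
time: 20.52
ee_pos: [0.57, 0.1067, 0.0774]
tcp_rot: [-180.0, 0.0, -110.3]
wrist_force: [-4.0, -1.2, 4.9]
opening: 0.0211
```

```bash
python3 s.py
```

```text
20.52 [569.963 106.651  77.361] [-1.79973e+02  3.10000e-02 -1.10346e+02] F [-3.961 -1.231  4.937] M [-0.11   0.993  0.27 ] 21.09 tau [ -0.486 -53.779  45.893  -1.804  -0.163   0.428]
```

Call:
play_rows(
  commands="0 0 0 0 -0.2; 0 0 0 0 -0.2",
)

```text
time: 20.68
ee_pos: [0.5699, 0.1066, 0.0773]
tcp_rot: [-180.0, 0.0, -110.5]
wrist_force: [-4.1, 0.9, 5.8]
opening: 0.0212
```

```bash
python3 s.py
```

```text
20.68 [569.948 106.624  77.349] [-1.79975e+02  3.00000e-02 -1.10524e+02] F [-4.133  0.91   5.757] M [0.007 1.031 0.376] 21.239 tau [ -0.568 -53.776  45.89   -1.804  -0.166   0.412]
```

Call:
play_rows(
  commands="0 0 0 0 -0.2; 0 0 0 0 -0.2",
)

```text
time: 20.85
ee_pos: [0.5699, 0.1067, 0.0773]
tcp_rot: [-180.0, 0.0, -110.7]
wrist_force: [-4.0, -0.9, 5.5]
opening: 0.0216
```

```bash
python3 s.py
```

```text
20.85 [569.947 106.655  77.335] [-1.79977e+02  3.00000e-02 -1.10714e+02] F [-4.008 -0.916  5.493] M [-0.002  1.052  0.453] 21.596 tau [ -0.635 -53.782  45.884  -1.79   -0.174   0.471]
```

Call:
play_rows(
  commands="0 0 0 0 0",
)

```text
time: 20.93
ee_pos: [0.57, 0.1067, 0.0773]
tcp_rot: [-180.0, 0.0, -110.7]
wrist_force: [-3.0, -0.4, 5.7]
opening: 0.0211
```

```bash
python3 s.py
```

```text
20.93 [569.972 106.655  77.342] [-1.79973e+02  3.10000e-02 -1.10706e+02] F [-3.03  -0.362  5.728] M [0.038 1.003 0.4  ] 21.106 tau [ -0.624 -53.782  45.884  -1.79   -0.178   0.416]
```

Call:
play_rows(
  commands="0 0 0 0 -0.15; 0 0 0 0 -0.25",
)

```text
time: 21.1
ee_pos: [0.57, 0.1067, 0.0774]
tcp_rot: [-180.0, 0.0, -111.0]
wrist_force: [-3.7, 0.0, 5.8]
opening: 0.0213
```

```bash
python3 s.py
```

```text
21.1 [569.964 106.664  77.35 ] [-1.79974e+02  3.20000e-02 -1.10956e+02] F [-3.694e+00  3.000e-03  5.775e+00] M [-0.023  1.027  0.483] 21.275 tau [ -0.732 -53.789  45.871  -1.767  -0.186   0.479]
```

Call:
play_rows(
  commands="0 0 0 0 0; 0 0 0 0 0",
)

```text
time: 21.27
ee_pos: [0.57, 0.1067, 0.0774]
tcp_rot: [-180.0, 0.0, -110.9]
wrist_force: [-3.8, -0.7, 5.2]
opening: 0.021
```

```bash
python3 s.py
```

```text
21.27 [569.952 106.696  77.355] [-1.79974e+02  3.30000e-02 -1.10946e+02] F [-3.809 -0.716  5.154] M [-0.015  0.988  0.536] 20.966 tau [ -0.709 -53.787  45.878  -1.778  -0.184   0.491]
```

Call:
play_rows(
  commands="0 0 0 0 -0.15; 0 0 0 0 -0.15",
)

```text
time: 21.43
ee_pos: [0.5699, 0.1067, 0.0773]
tcp_rot: [-180.0, 0.0, -111.1]
wrist_force: [-3.6, -0.0, 5.5]
opening: 0.0211
```

```bash
python3 s.py
```

```text
21.43 [569.931 106.674  77.317] [-1.79978e+02  3.10000e-02 -1.11103e+02] F [-3.555 -0.042  5.533] M [-0.057  1.     0.548] 21.108 tau [ -0.762 -53.792  45.873  -1.768  -0.186   0.576]
```

Call:
play_rows(
  commands="0 0 0 0 0",
)

```text
time: 21.52
ee_pos: [0.57, 0.1067, 0.0773]
tcp_rot: [-180.0, 0.0, -111.1]
wrist_force: [-3.9, 0.6, 5.8]
opening: 0.0214
```

```bash
python3 s.py
```

```text
21.52 [569.95  106.677  77.328] [-1.79975e+02  3.10000e-02 -1.11094e+02] F [-3.923  0.638  5.821] M [-0.048  0.983  0.525] 21.394 tau [ -0.757 -53.791  45.874  -1.768  -0.189   0.535]
```

Call:
play_rows(
  commands="0 0 0 0 3; 0 0 0 0 6; 0 0 0 0 8; 0 0 0 0 8; 0 0 0 0 8",
)

```text
time: 21.93
ee_pos: [0.5704, 0.107, 0.0774]
tcp_rot: [-179.9, 0.1, -103.2]
wrist_force: [-2.5, 2.5, 6.0]
opening: 0.0213
```

```bash
python3 s.py
```

```text
21.93 [570.423 107.009  77.352] [-1.79931e+02  8.40000e-02 -1.03187e+02] F [-2.484  2.507  6.008] M [0.633 0.612 0.024] 21.253 tau [ -1.557 -53.217  44.417  -0.783  -0.935  -0.174]
```

Call:
play_rows(
  commands="0 0 0 5 0; 0 0 0 12 0; 0 0 0 20 0; 0 0 0 30 0; 0 0 0 50 0; 0 0 0 80 0; 0 0 0 110 0; 0 0 0 136 0; 0 0 0 136 0",
)

```text
time: 22.68
ee_pos: [0.5716, 0.1067, 0.2191]
tcp_rot: [-179.6, 0.2, -103.1]
wrist_force: [1.5, 0.5, -1.2]
opening: 0.0211
```

```bash
python3 s.py;  python3 - <<'E'
from h import *
for n in ('side','wrist'): cv2.imwrite(f"pics/{n}8.png",camera(n)[:,:,::-1])
zoom('pics/side8.png','pics/side8z.png',195,80,100,100,6)
E
```

```text
22.68 [571.586 106.687 219.133] [-179.552    0.187 -103.149] F [ 1.457  0.534 -1.219] M [ 0.008 -0.001  0.019] 21.102 tau [ 1.5000e-02 -5.1482e+01  4.4761e+01  1.0040e+00  1.1000e-02 -7.0000e-03]
```

View pics/side8z.png

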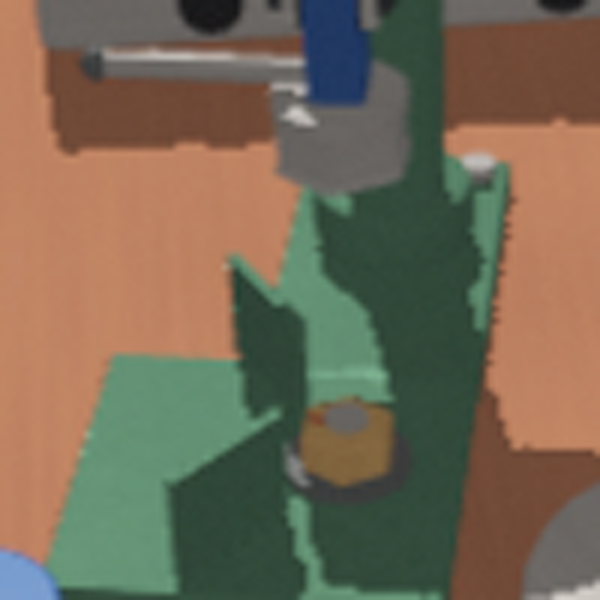

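View pics/wrist8.png

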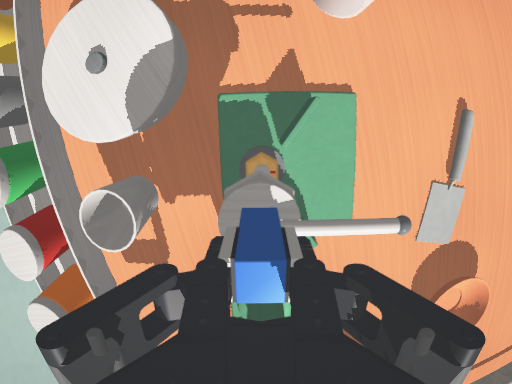

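Call:
play_rows(
  commands="0 0 -15 0 -7; 0 0 -40 0 -14; 0 -2 -75 0 -21; 0 -4 -110 0 -28; 0 -6 -145 0 -35; 0 -8 -180 0 -42; 0 -10 -215 0 -49; 0 -11 -250 0 -56; 0 -12 -285 0 -63; 0 -13 -320 0 -70",
)

```text
time: 23.62
ee_pos: [0.5561, -0.2151, 0.2106]
tcp_rot: [179.9, -0.1, -173.5]
wrist_force: [1.0, 0.8, -1.9]
opening: 0.0214
```

Call:
play_rows(
  commands="0 -1 -30 0 -7; 0 -2 -50 0 -14; 0 -3 -65 0 -21; 0 -4 -75 0 -28; 0 -4 -79 0 -35; 0 -4 -79 0 -42; 0 -4 -79 0 -49; 0 -4 -79 0 -56; 0 -4 -79 0 -63; 0 -4 -79 0 -70",
)

```text
time: 24.45
ee_pos: [0.5525, -0.2923, 0.2104]
tcp_rot: [-179.9, -0.1, 116.5]
wrist_force: [-0.5, 0.4, -2.6]
opening: 0.0213
```

Call:
play_rows(
  commands="0 0 0 0 -7; 0 0 0 0 -14; 0 0 0 0 -21; 0 0 0 0 -28; 0 0 0 0 -35; 0 0 0 0 -42; 0 0 0 0 -49; 0 0 0 0 -56; 0 0 0 0 -60; 0 0 0 0 -60",
)

```text
time: 25.28
ee_pos: [0.5525, -0.2923, 0.2105]
tcp_rot: [-179.8, 0.0, 56.7]
wrist_force: [0.8, -0.3, -2.6]
opening: 0.0213
```

```bash
python3 s.py
```

```text
25.28 [ 552.523 -292.287  210.503] [-1.79845e+02  1.90000e-02  5.66820e+01] F [ 0.752 -0.306 -2.595] M [-0.014 -0.066  0.051] 21.267 tau [ 4.0000e-03 -6.5426e+01  4.8170e+01  2.9000e-02 -4.0000e-03  1.4900e+00]
```

Call:
play_rows(
  commands="0 0 0 -30 0; 0 0 0 -60 0; 0 0 0 -90 0; 0 0 0 -115 0; 0 0 0 -132 0; 0 0 0 -140 0; 0 0 0 -143 0; 0 0 0 -143 0; 0 0 0 -143 0",
)

```text
time: 26.03
ee_pos: [0.5535, -0.2927, 0.0704]
tcp_rot: [179.9, -0.0, 56.9]
wrist_force: [0.4, 0.5, -1.8]
opening: 0.0209
```

```bash
python3 s.py
```

```text
26.03 [ 553.457 -292.726   70.381] [ 1.79926e+02 -6.00000e-03  5.69170e+01] F [ 0.412  0.502 -1.75 ] M [-0.001 -0.013 -0.011] 20.917 tau [-2.0000e-03 -6.3406e+01  4.6619e+01 -3.9000e-02 -4.0000e-03 -1.9000e-02]
```

Call:
play_rows(
  commands="0 0 0 -1 0; 0 0 0 -2 0; 0 0 0 -3 0; 0 0 0 -4 0; 0 0 0 -4 0",
)

```text
time: 26.45
ee_pos: [0.553, -0.2925, 0.0652]
tcp_rot: [-180.0, -0.0, 56.9]
wrist_force: [-0.4, 0.4, -3.3]
opening: 0.0212
```

```bash
python3 s.py
```

```text
26.45 [ 553.026 -292.469   65.248] [-1.800e+02 -2.000e-03  5.688e+01] F [-0.432  0.403 -3.331] M [ 0.044  0.012 -0.005] 21.205 tau [-1.0000e-03 -6.5332e+01  4.8276e+01 -8.2000e-02 -4.0000e-03 -2.0000e-03]
```

Call:
play_rows(
  commands="0 0 0 -0.7 0; 0 0 0 -1.4 0; 0 0 0 -2 0; 0 0 0 -2 0",
)

```text
time: 26.78
ee_pos: [0.5531, -0.2925, 0.0636]
tcp_rot: [180.0, -0.0, 56.9]
wrist_force: [-0.1, 0.2, 0.7]
opening: 0.0213
```

```bash
python3 s.py
```

```text
26.78 [ 553.094 -292.497   63.563] [ 1.79982e+02 -2.00000e-03  5.68780e+01] F [-0.129  0.211  0.658] M [ 0.041  0.155 -0.04 ] 21.25 tau [-3.0000e-03 -6.3462e+01  4.7060e+01 -3.7400e-01 -3.0000e-03 -1.0000e-03]
```

Call:
play_rows(
  commands="0.35 0 0 0 0; 0.45 0 0 0 0; 0.6 0 0 0 0; 0.8 0 0 0 0; 1 0 0 0 0; 1 0 0 0 0; 1 0 0 0 0; 1 0 0 0 0",
)

```text
time: 27.45
ee_pos: [0.553, -0.2925, 0.0633]
tcp_rot: [180.0, -0.0, 56.9]
wrist_force: [-0.8, -0.6, 0.8]
opening: 0.0856
```

```bash
python3 s.py; python3 - <<'E'
from h import *
cv2.imwrite("pics/w9.png",camera('wrist')[:,:,::-1])
E
```

```text
27.45 [ 553.048 -292.496   63.286] [ 1.79998e+02 -1.00000e-03  5.68760e+01] F [-0.795 -0.561  0.799] M [-0.022 -0.008 -0.018] 85.603 tau [-0.0000e+00 -6.3375e+01  4.6622e+01  1.0000e-03 -0.0000e+00  0.0000e+00]
```

View pics/w9.png

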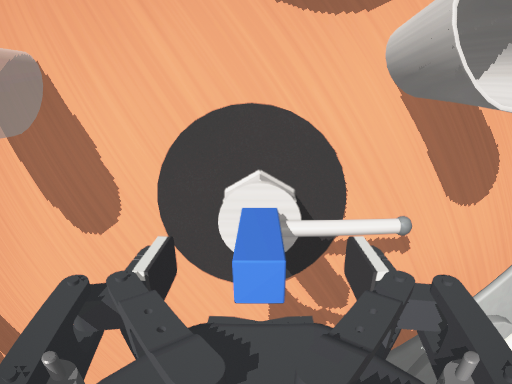

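Released cleanly: the stem stands free between the open fingers, with the bar end at (403, 226). Now I lift away and check.

Call:
play_rows(
  commands="1 0 0 20 0; 1 0 0 50 0; 1 0 0 85 0; 1 0 0 120 0; 1 0 0 155 0; 1 -20 0 180 0; 1 -50 0 180 0; 1 -80 0 180 0; 1 -100 0 180 0; 1 -100 0 180 0",
)

```text
time: 28.33
ee_pos: [0.4503, -0.2926, 0.2446]
tcp_rot: [179.9, 0.0, 56.8]
wrist_force: [-0.1, 0.1, 0.4]
opening: 0.0856
```

```bash
python3 s.py; python3 - <<'E'
from h import *
for n in ('side','top'): cv2.imwrite(f"pics/{n}10.png",camera(n)[:,:,::-1])
zoom('pics/top10.png','pics/top10z.png',100,50,256,200,3)
E
```

```text
28.33 [ 450.293 -292.56   244.644] [1.79938e+02 2.50000e-02 5.67930e+01] F [-0.131  0.147  0.448] M [ 0.052  0.037 -0.011] 85.555 tau [ -0.736 -50.503  44.4     0.07   -0.051  -0.328]
```

View pics/side10.png

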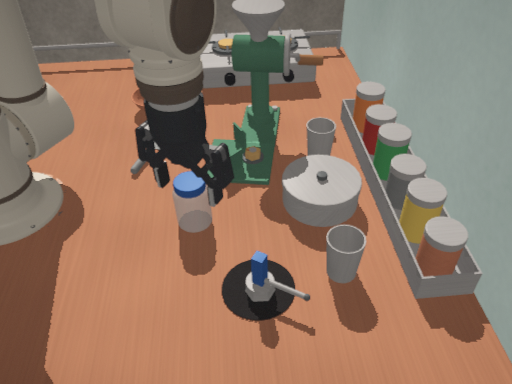

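View pics/top10z.png

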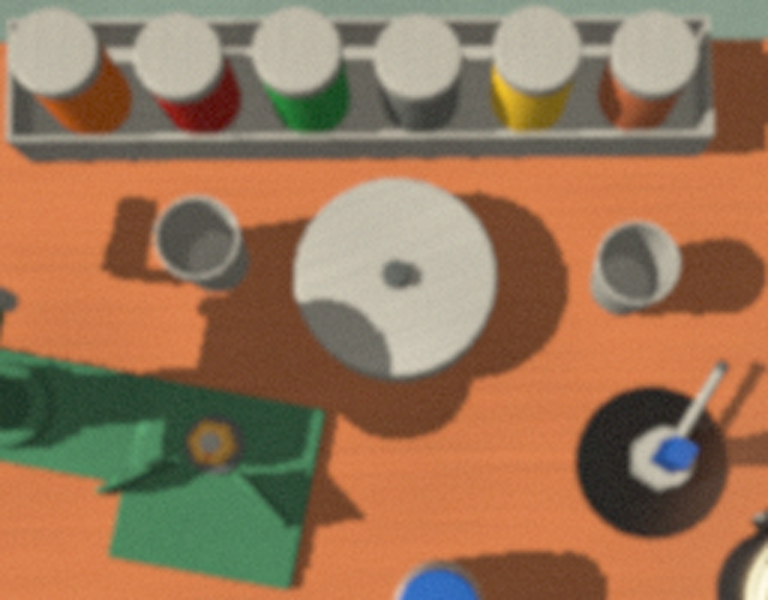

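Call:
play_rows(
  commands="1 0 0 0 0; 1 0 0 0 0; 1 0 0 0 0",
)

```text
time: 28.68
ee_pos: [0.4537, -0.2924, 0.2428]
tcp_rot: [-180.0, -0.0, 56.9]
wrist_force: [-0.4, 0.0, 0.0]
opening: 0.0849
```

```bash
python3 -c "
from workcell import *
print(job_done())"
```

```text
the job is handed in; nothing more can be done
None
```

The nut is tight and the spanner is standing upright on the mat again. I handed the job in at about 28.7 s of the 72 s allowed.

- **Tightening:** I screwed the nut down in three strokes, each ended a few degrees short of the rib. Between strokes I eased off, lifted the spanner 32 mm, swung it back and reseated it. The spanner bottomed at the same height (about 77.4 mm at the tool) all three times.
- **Nip:** While the nut was running, the wrist read about 0.13 N m. It went solid after about 133 degrees of turn, and I took it up in small steps. The highest readings were 0.55 N m at the wrist and 0.58 N m at the last joint.
- **Uncertainty on the nip:** Wrist readings scatter by about 0.03–0.05 N m. If the nut's own running friction of 0.12 N m is taken off, the nip comes to about 0.43 N m, which is still in range.
- **Last checks:** The final top and side pictures show the spanner upright and free on the mat, with its bar pointing as it did at the start. The dabba, jar and both tumblers look undisturbed, judged by eye. The gripper is open and clear of everything.
- **Disagreements:** The top and side cameras put the nut about 4 mm apart in y. The wrist camera's view settled its position, and I corrected the last 1–2 mm from the side forces while seating the spanner.

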